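# Hold the hidden bolt head of the sagging display arm

## Robot

A 7-joint arm with a two-finger parallel gripper is mounted at the origin on the work surface. World frame = base frame: x ahead of the robot, y to its left, z up, the work surface at z = 0. Lengths are in m, angles in rad, forces in N, time in s.
With the tool pointing down it reaches from about 0.425 to 0.925 m from the base axis. Payload 6.8 kg.
Tool frame: the origin (TCP) lies midway between the tips of the shut fingers; the grasp point (between the pads) lies r.grip_point_offset behind it (r.grip_point_offset is the distance from the TCP to the grasp point, in m); z points along the fingers, y is the line along which they close (so a half turn about z gives the same grasp; the last joint's range is limited). The gripper opens to 85 mm and grips with 20 to 120 N. Pads are 22 mm wide; open, the fingers measure 114 mm over their backs; the gripper's body (76 mm by 85 mm) begins 54 mm behind the grasp point. The pads swing forward as they close: fully open they stand 13 mm farther back than shut.
Start: joints at [-1.379, 0.477, 0.022, 1.555, -0.011, 1.109, -0.083], TCP at [0.199, 0.645, 0.231] pointing down, gripper open.
Joint ranges: [-2.96, 2.96], [-0.34, 2.1], [-1.41, 1.46], [0.24, 2.44], [-1.37, 4.51], [0.17, 1.92], [-2.96, 2.96]. Speed limits (rad/s): [2.39, 2.39, 3.14, 3.14, 3.14, 3.14, 3.14].

## Interface

Orientations are given as a rotation vector (axis times angle).
In Python, from bench import r gives the robot as it stands. The module is installed in compiled form; this text tells all that it offers.
- The arm moves only by the shell command python3 -m crank 'ROWS' [FORCE]. ROWS is JSON, a list of rows, each a list of 5 numbers: the shift along the world's x, y, z in units of 200 mm (1.0 is 200 mm), then the turn about the world's z in units of 45 degrees (1.0 is 45 degrees), then the opening, from -1 (shut) to 1 (fully open). In form: [[dx, dy, dz, turn, jaw], ...]. A call has 1 to 8 rows; each row shifts and turns the commanded pose from where the row before left it; what a row does not reach is not made up. A row lasts 1/12 s, in which the tool goes at most 41.7 mm and 7.16 degrees, less where a joint would pass 70% of its speed; a pose out of reach is approached as far as the arm can. A call with a number of a shift or a turn outside -1 to 1 is refused whole. A call with a gripper value outside its range is refused whole. The fingers move at their own pace and stop on an object; FORCE is the grip in N (left out, the last holds). Time passes only in rows, so rows that do not move let the fingers close. It gives the time, the measured TCP pose, the force, the opening and the grip force at its end, in the units of the state.
- r.get_obs(): the state, without advancing time (a new reading comes with each control period).
- r.grab_frame(name): name is "scene" or "top"; returns the picture (480x640x3 uint8, blue, green, red); there is no depth.
- r.camera_model(name): a dict with "fx", "fy", "cx", "cy" (pixels), "R" (3x3) and "t" (3): a world point X has camera coordinates R X + t. Camera axes: x right, y down, z forward; pixel columns grow to the right and rows downward; lengths in m; the calibration is good to about 2 mm. A picture is of the moment at which its call begins. camera_model takes no time and is no camera call.
- r.hand_in(): hands the job in; it is judged then, once.
The state is a dict: "clock": time; "joints": joint angles; "qvel": joint speeds; "tau": joint torques, N m; "tcp_pos": TCP position; "orientation": TCP orientation; "contact_force": force on the tool from outside, world axes, zero at the start; "moment": the same for the moment, N m; "grip_width": finger opening in m; "gripper_force": force on a finger pad.
Only numpy, scipy, OpenCV 4.12 (cv2) and the standard library are available. Lean on these libraries where they do the work, as an engineer would, in place of code of your own. Each camera call takes 0.05 s, during which the arm holds its last target. There are 200 camera calls.

## Task

The balance's display arm has sagged on its loose pivot bolt. Lift the orange dust cover off the bracket and set it down flat in the blue tray, then reach down into the gap between the bracket's two plates, grip the square bolt head by its two sides, and turn it until the display arm is level. Finish while still gripping the head, keeping it from turning with the arm level, as for a colleague about to tighten the nut; nothing else may prop the arm, and the other things on the counter stay where they are.

Things in the scene. Friction and masses are not known exactly. Their poses are not given: they have to be found in the camera images.
- rig: grey steel bracket fixed to the counter: base plate 120 (x) x 110 (y) x 8 mm and two upright plates 90 mm wide (y), 6 mm thick, tops at 125 mm. The gap between them is 44 mm wide, x = -22 to +22 mm, open at both y ends and, once the cover is off, at the top. Origin: on the counter under the gap's middle; x from front plate (robot's side) to rear plate, y along the gap, z up
- head (a point): centre of the brass square bolt head in the gap, 100 mm above the counter, 25 mm below the plates' tops. Head 24 mm wide between its two gripping sides, 20 mm tall, 18 mm long along the bolt, which runs along the bracket's x. Axes turn with it: x along the bolt, y square to the gripping sides, which stand upright (facing the bracket's +y and -y) with the arm level, else lean by the joint's angle
- head_left: the half of the bolt head towards the bracket's +y, with its gripping side; origin at the half's centre, 6 mm from the bolt's axis
- head_right: the half of the bolt head towards the bracket's -y, with its gripping side; origin at the half's centre, 6 mm from the bolt's axis
- pivot (a joint): angle of bolt, nut and display arm together about the bracket's x axis, rad: 0 = arm level, negative = its free (+y) end sagged. A rubber bush lets it hang at about -0.2 to -0.4; held level it pulls down with about 0.1 to 0.2 N m (take 25 N of grip or more) and springs back when let go
- display_arm: display arm on the bolt, outside the gap: aluminium bar 22 mm high from y = -15 to +135 mm of the bracket, with a white display 80 (y) x 56 x 16 mm centred at y = +145 mm, all between x = -54 and -32 mm, in front of the front plate. Origin on the bolt's axis at the gap's middle; y along the arm, towards the display
- cover: loose orange plastic cover, 100 g, across the tops of both plates: plate 60 (x) x 84 (y) x 4 mm, on it an upright grip rib 40 mm long (x), 14 mm thick (y), 4 to 34 mm above the origin; two ribs under it drop 6 mm into the gap with 4 mm play each side. Origin: centre of the plate's underside, 125 mm above the counter at the start, 10 mm in the tray
- tray: fixed blue open tray 160 x 160 x 16 mm tall, walls and floor about 4 mm thick; origin under its centre
- spanner: combination spanner, 160 mm long, lying flat beside the display
- white_bottle: closed white plastic jar, 60 mm across, 100 mm tall, origin under its centre
- amber_bottle: closed amber bottle, 60 mm across, 150 mm tall, origin under its centre
- amber_jar: closed amber jar, 64 mm across, 80 mm tall, origin under its centre
- yellow_carton: yellow carton 50 x 90 x 100 mm tall, origin under its centre
- beaker: glass beaker, 64 mm across, 85 mm tall, origin under its centre
- spoon: yellow plastic spoon, 150 mm long, lying flat
Things that resemble listed ones, but are neither listed nor needed, are in the scene too. Several things have the shape of the cover; the one meant has the colours described above. Of the things shaped like the tray, the blue one is meant.

How it is judged:
On the way, in this order (a step that is already met when the one before it is completed fails the run):
1. the cover lies flat in the blue tray, let go (horizontal distance between cover and tray below 0.055 m and height (world z) of cover below 0.022 m and angle between cover's own z axis and vertical below 0.15 rad and contact force between the fingers and cover below 0.1 N and linear speed of cover below 0.03 m/s), for 0.2 s.
2. the bolt head is gripped by both its sides (contact force between the fingers and head_left above 3 N and contact force between the fingers and head_right above 3 N), for 0.2 s.
At the end, for the whole second after the job is handed in: The fingers press on both gripping sides of the bolt head with more than 3 N each, the display arm is level within 0.08 rad (about 4.5 degrees) and still, touched by nothing, and the cover lies flat and released inside the tray (centre within 55 mm of the tray's, origin lower than 22 mm) (all of step 1 and all of step 2 and value of joint pivot between -0.08 and 0.08 rad and velocity of joint pivot between -0.15 and 0.15 rad/s and contact force between display_arm and anything else below 0.3 N); the arm keeps its last pose, push and grip.
It fails at once if another thing on the counter is moved by more than 30 mm or knocked over (distance of any of spanner, white_bottle, amber_bottle, amber_jar, yellow_carton, beaker, spoon from where it was at the start of the episode above 0.03 m or angle between any of spanner, white_bottle, amber_bottle, amber_jar, yellow_carton, beaker, spoon's own z axis and vertical above 0.5 rad).
It also fails if it takes over 43 s, if anything falls off the work surface, if the arm or the gripper's body presses on something with over 40 N, if the wrist force passes 120 N, or if a joint passes its speed limit or range.

## Working session

There is one attempt and no reset: what is moved stays moved. The work goes in short steps, Python scripts to look and compute and a shell command to move; the robot and the scene stay as the last step left them, time stands still between calls to the robot, and variables do not carry over. Pictures are saved under pics/ and viewed, at most 10 in all, crops included, and the job is handed in when it is done.

```bash
mkdir -p pics; python3 - <<'E'
from bench import r
import cv2
o=r.get_obs();print({k:o[k] for k in('clock','tcp_pos','orientation','grip_width','contact_force')},r.grip_point_offset)
for n in('scene','top'):
    cv2.imwrite(f'pics/{n}0.png',r.grab_frame(n)); print(n,r.camera_model(n))
E
```

```text
{'clock': 0.0, 'tcp_pos': array([0.19917726, 0.64432643, 0.23031174]), 'orientation': array([-4.69071065e-01, -3.10623228e+00,  2.88179376e-03]), 'grip_width': 0.08543668475657044, 'contact_force': array([ 0.46838862,  0.42765563, -0.3081553 ])} 0.0187
scene {'fx': 485.96601716720886, 'fy': 485.96601716720886, 'cx': 307.7716612944615, 'cy': 237.4828117227798, 'R': array([[-0.61070053,  0.79156282, -0.02175237],
       [ 0.48908125,  0.3554434 , -0.79652967],
       [-0.62277154, -0.49707977, -0.60420801]]), 't': array([ 0.34441781, -0.17057999,  1.70122489])}
top {'fx': 542.2449705066742, 'fy': 542.2449705066742, 'cx': 330.52145816518305, 'cy': 237.9493371910805, 'R': array([[-0.01179459, -0.99992542,  0.003168  ],
       [-0.98501703,  0.01107348, -0.17210123],
       [ 0.17205331, -0.0051504 , -0.98507418]]), 't': array([-0.0208103 ,  0.5392175 ,  1.15108852])}
```

View pics/scene0.png

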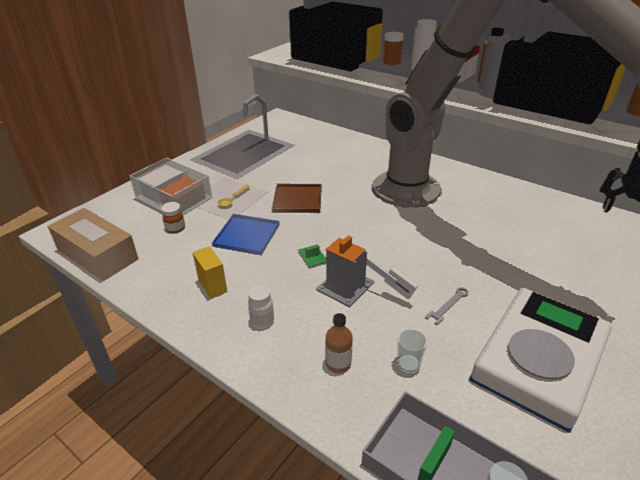

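View pics/top0.png

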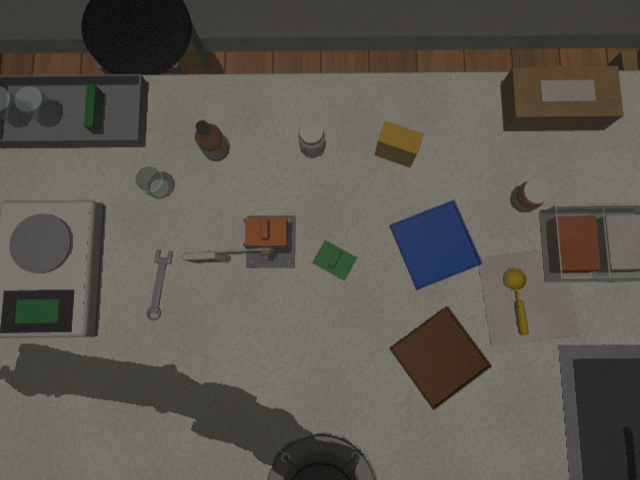

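Candidates: orange cover-shaped piece on the bracket (top 267,231), green one on the counter (335,260), and an orange slab in the grey box (578,243). The one on the bracket fits, being orange with a rib and lying on the plates. Trays: blue at (435,244), brown at (440,357); blue is the one meant. I'll confirm in a crop and measure.

```bash
cat > h.py <<'E'
import numpy as np,cv2
from bench import r
def ray(n,u,v,z):
    c=r.camera_model(n);R=np.array(c['R']);t=np.array(c['t'])
    d=R.T@np.array([(u-c['cx'])/c['fx'],(v-c['cy'])/c['fy'],1]);o=-R.T@t
    return o+d*(z-o[2])/d[2]
def proj(n,X):
    c=r.camera_model(n);p=np.array(c['R'])@X+c['t'];return c['fx']*p[0]/p[2]+c['cx'],c['fy']*p[1]/p[2]+c['cy']
def mask(im,lo,hi,roi):
    x0,x1,y0,y1=roi;m=cv2.inRange(cv2.cvtColor(im,cv2.COLOR_BGR2HSV),lo,hi);k=m*0;k[y0:y1,x0:x1]=m[y0:y1,x0:x1];return k
E
python3 - <<'E'
from h import *
t=cv2.imread('pics/top0.png');s=cv2.imread('pics/scene0.png')
a=cv2.resize(t[200:280,230:310],(400,400),interpolation=2);b=cv2.resize(s[230:310,315:395],(400,400),interpolation=2)
cv2.imwrite('pics/crop.png',np.hstack([a,b]))
for nm,lo,hi,roi,z in(('blue',(105,120,60),(125,255,255),(380,490,190,300),.016),('orange',(3,120,60),(16,255,255),(240,295,205,252),.129)):
    m=mask(t,lo,hi,roi);c=max(cv2.findContours(m,0,1)[0],key=cv2.contourArea)
    w=np.array([ray('top',*p[0],z)[:2] for p in c],np.float32);R=cv2.minAreaRect(w);print(nm,R,cv2.minAreaRect(c))
E
```

```text
blue ((0.5281994938850403, -0.26446348428726196), (0.15661051869392395, 0.15906722843647003), 20.829439163208008) ((435.7586364746094, 243.89654541015625), (69.45005798339844, 70.5642318725586), 68.19859313964844)
orange ((0.5407463312149048, 0.10765418410301208), (0.0821773111820221, 0.05866435542702675), 89.36316680908203) ((265.0, 231.0), (28.0, 40.0), 90.0)
```

View pics/crop.png

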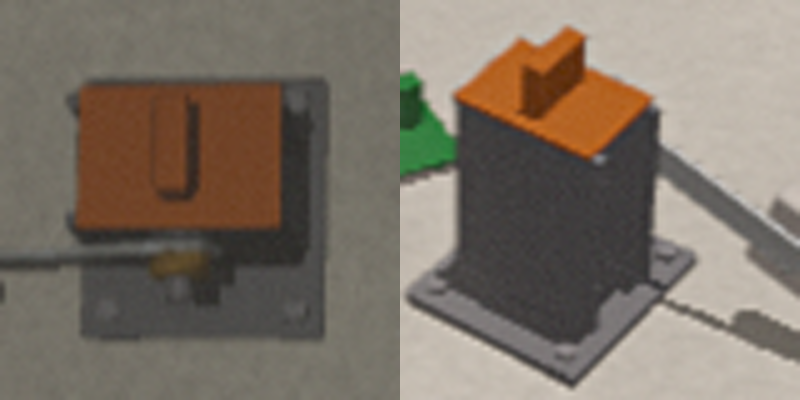

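The crop confirms it: orange plate with an upright orange rib on the bracket tops, rib running along world x. Cover centre ≈ (0.541, 0.108), tray (0.528, -0.264). Moving above the cover with a 17° turn so the jaws close along world y.

```bash
python3 - <<'E'
from h import *
for p in((246,267.5),(295,267.5),(295.6,215.5)):print(p,ray('top',*p,.008))
# rib top ends/edges (z=.159)
for p in((260.3,219),(267.5,219),(261,239),(267.8,239)):print(p,ray('top',*p,.159))
E
python3 -m crank '[[0.107,-0.168,0,0.12,1],[0.107,-0.168,0,0.12,1],[0.107,-0.168,0,0.14,1],[0.107,-0.168,0,0,1],[0.107,-0.168,0,0,1],[0.107,-0.168,0,0,1],[0.107,-0.168,0,0,1],[0.107,-0.168,0,0,1]]'
python3 -m crank '[[0.107,-0.168,0,0,1],[0.107,-0.168,0,0,1],[0.107,-0.168,0,0,1],[0.107,-0.168,0,0,1],[0.107,-0.168,0,0,1],[0.107,-0.168,0,0,0.3],[0.107,-0.168,0,0,0.3],[0,0,0,0,0.3]]'
```

```text
(246, 267.5) [0.48009895 0.16450369 0.008     ]
(295, 267.5) [0.47883536 0.05383955 0.008     ]
(295.6, 215.5) [0.59898052 0.05239831 0.008     ]
(260.3, 219) [0.55959995 0.11427813 0.159     ]
(267.5, 219) [0.55943896 0.09980918 0.159     ]
(261, 239) [0.5187727  0.11245282 0.159     ]
(267.8, 239) [0.51861998 0.09887559 0.159     ]
clock: 0.77
tcp_pos: [0.3711, 0.374, 0.2311]
orientation: [-0.002, -3.141, 0.001]
contact_force: [0.9, -0.4, 0.0]
grip_width: 0.0854
gripper_force: 0.0
clock: 1.43
tcp_pos: [0.5239, 0.132, 0.2314]
orientation: [0.02, 3.139, -0.006]
contact_force: [0.5, -1.1, -0.4]
grip_width: 0.0554
gripper_force: 0.0
```

```bash
python3 -m crank '[[0.08,-0.125,0,0,0.3],[0,0,-0.1,0,0.3],[0,0,-0.15,0,0.3],[0,0,-0.12,0,0.3],[0,0,-0.06,0,0.3],[0,0,-0.05,0,0.3],[0,0,0,0,0.3],[0,0,0,0,0.3]]' 30
```

```text
clock: 2.1
tcp_pos: [0.5363, 0.116, 0.1353]
orientation: [-0.002, -3.141, 0.0]
contact_force: [-0.2, -0.4, 0.8]
grip_width: 0.0553
gripper_force: 0.0
```

```bash
python3 -m crank '[[0.018,-0.045,0,0,0.3],[0,0,0,0,0.3],[0,0,0,0,-1],[0,0,0,0,-1],[0,0,0,0,-1],[0,0,0,0,-1],[0,0,0,0,-1],[0,0,0,0,-1]]' 30
```

```text
clock: 2.77
tcp_pos: [0.5402, 0.1071, 0.1357]
orientation: [0.002, 3.141, 0.001]
contact_force: [-0.2, 0.1, 4.9]
grip_width: 0.0135
gripper_force: 29.8
```

Gripped (13.5 mm, 30 N). Lifting and carrying it to the tray.

```bash
python3 -m crank '[[0,0,0.05,0,-1],[0,0,0.12,0,-1],[0,0,0.15,0,-1],[0,0,0.12,0,-1],[0,-0.1,0,0,-1],[0,-0.18,0,0,-1],[0,-0.18,0,0,-1],[-0.01,-0.19,0,0,-1]]' 
python3 -m crank '[[-0.01,-0.19,0,0,-1],[-0.01,-0.19,0,0,-1],[-0.01,-0.19,0,0,-1],[-0.01,-0.19,0,0,-1],[-0.01,-0.19,0,0,-1],[0,-0.19,0,0,-1],[0,-0.12,0,0,-1],[0,0,0,0,-1]]'
```

```text
clock: 3.43
tcp_pos: [0.5379, -0.0237, 0.2239]
orientation: [-0.001, 3.141, 0.001]
contact_force: [1.5, -0.1, -0.7]
grip_width: 0.0133
gripper_force: 29.3
clock: 4.1
tcp_pos: [0.5259, -0.2821, 0.224]
orientation: [-0.016, -3.141, 0.006]
contact_force: [-0.3, 0.6, -1.9]
grip_width: 0.0134
gripper_force: 29.4
```

```bash
python3 -m crank '[[0.01,0.09,-0.15,0,-1],[0,0,-0.2,0,-1],[0,0,-0.2,0,-1],[0,0,-0.2,0,-1],[0,0,-0.12,0,-1],[0,0,-0.08,0,-1],[0,0,0,0,-1],[0,0,0,0,-1]]'
```

```text
clock: 4.77
tcp_pos: [0.5296, -0.2564, 0.0331]
orientation: [-0.001, -3.14, -0.001]
contact_force: [0.3, -0.3, -0.6]
grip_width: 0.0136
gripper_force: 29.4
```

```bash
python3 -m crank '[[0,-0.04,-0.03,0,-1],[0,0,-0.02,0,-1],[0,0,-0.01,0,-1],[0,0,0,0,-1],[0,0,0,0,-1],[0,0,0,0,-1]]'
```

```text
clock: 5.27
tcp_pos: [0.5302, -0.265, 0.0217]
orientation: [0.002, 3.141, 0.0]
contact_force: [-0.3, -0.2, -0.7]
grip_width: 0.0134
gripper_force: 29.4
```

```bash
python3 -m crank '[[0,0,-0.003,0,-1],[0,0,0,0,0],[0,0,0,0,0],[0,0,0,0,0],[0,0,0,0,0],[0,0,0,0,0],[0,0,0.1,0,0],[0,0,0.2,0,0]]'
python3 -m crank '[[0,0,0.2,0,0],[0,0,0.2,0,0],[0,0,0.2,0,0],[0,0,0.15,0,0],[0,0.1,0,0,0],[0,0,0,0,0]]'
python3 - <<'E'
from h import *
t=r.grab_frame('top');s=r.grab_frame('scene')
a=cv2.resize(t[190:290,230:480],(750,300),interpolation=2);b=cv2.resize(s[210:310,210:460],(750,300),interpolation=2)
cv2.imwrite('pics/c2.png',np.vstack([a,b]))
m=mask(t,(3,120,60),(16,255,255),(380,490,190,300));c=max(cv2.findContours(m,0,1)[0],key=cv2.contourArea)
print(cv2.minAreaRect(np.array([ray('top',*p[0],.014)[:2] for p in c],np.float32)))
E
```

```text
clock: 5.93
tcp_pos: [0.5268, -0.2634, 0.0773]
orientation: [-0.002, -3.133, -0.005]
contact_force: [0.9, 1.2, 0.3]
grip_width: 0.043
gripper_force: 0.0
clock: 6.43
tcp_pos: [0.5315, -0.2425, 0.2328]
orientation: [-0.002, 3.137, 0.002]
contact_force: [-1.0, 2.2, -1.4]
grip_width: 0.043
gripper_force: 0.0
((0.5306147933006287, -0.252166748046875), (0.057474903762340546, 0.05517154559493065), 89.35811614990234)
```

View pics/c2.png

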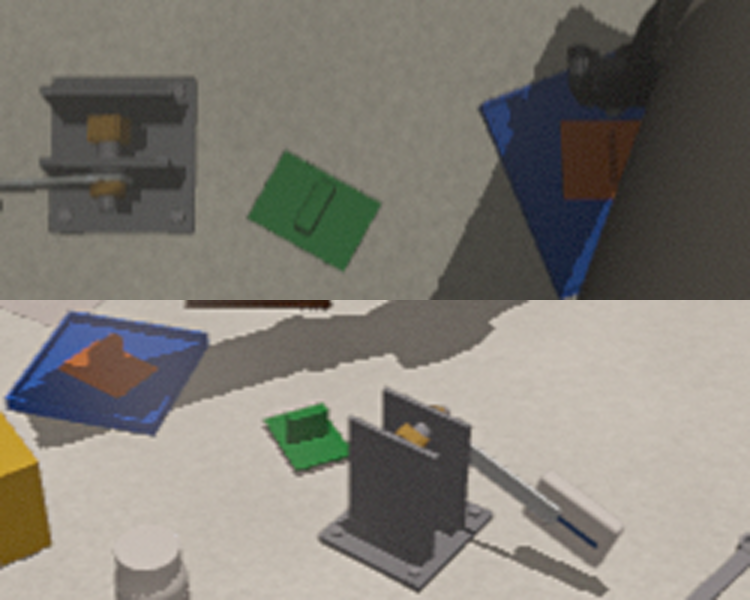

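The crop shows the cover flat and released in the tray (top crop ~600,160), the brass head in the gap (top crop ~107,128) and the arm sagging. Measuring the head and moving above it.

```bash
python3 -m crank '[[0,0.1,0,0,0.2],[0.005,0.18,0,0,0.2],[0.005,0.19,0,0,0.2],[0.005,0.19,0,0,0.2],[0.005,0.19,0,0,0.2],[0.005,0.19,0,0,0.2],[0.005,0.19,0,0,0.2],[0.005,0.19,0,0,0.2]]'
python3 -m crank '[[0,0.19,0,0,0.2],[0,0.08,0,0,0.2],[0,0,0,0,0.2],[0,0,0,0,0.2],[0,0,0,0,0.2]]'
python3 - <<'E'
from h import *
f=lambda u,v:(230+u/3,190+v/3)
for p in((42,89),(187,94),(42,160),(185,164)):print(ray('top',*f(*p),.125))
for p in((88,115),(129,115),(88,139),(125,139)):print('head',ray('top',*f(*p),.110))
print(r.get_obs()['orientation'])
E
```

```text
clock: 7.2
tcp_pos: [0.536, 0.0396, 0.2291]
orientation: [-0.003, -3.139, 0.002]
contact_force: [1.9, -0.3, -0.2]
grip_width: 0.0514
gripper_force: 0.0
clock: 7.62
tcp_pos: [0.5367, 0.0907, 0.2296]
orientation: [-0.005, -3.14, 0.003]
contact_force: [-0.2, -0.2, -0.0]
grip_width: 0.0514
gripper_force: 0.0
[0.56578389 0.15235318 0.125     ]
[0.56113964 0.05214627 0.125     ]
[0.51603459 0.15157476 0.125     ]
[0.51214834 0.05350191 0.125     ]
head [0.55004038 0.12229523 0.11      ]
head [0.54972009 0.09365651 0.11      ]
head [0.53300353 0.12211145 0.11      ]
head [0.53271398 0.09633358 0.11      ]
[-5.44919360e-03 -3.13965936e+00  2.75339836e-03]
```

```bash
python3 -m crank '[[0.017,0.087,0,0,0.2],[0,0,-0.1,0,0.2],[0,0,-0.1,0,0.2],[0,0,-0.1,0,0.2],[0,0,-0.1,0,0.2],[0,0,0,0,0.2],[0,0,0,0,0.2]]'
```

```text
clock: 8.2
tcp_pos: [0.5398, 0.1081, 0.15]
orientation: [-0.007, -3.139, 0.003]
contact_force: [0.6, -0.5, 0.5]
grip_width: 0.051
gripper_force: 0.0
```

```bash
python3 -m crank '[[0,0,-0.07,0,0.2],[0,0,-0.1,0,0.2],[0,0,-0.1,0,0.2],[0,0,-0.07,0,0.2],[0,0,-0.005,0,0.2],[0,0,0,0,0.2],[0,0,0,0,0.2]]'
python3 -m crank '[[0,0,0,0,-1],[0,0,0,0,-1],[0,0,0,0,-1],[0,0,0,0,-1],[0,0,0,0,-1],[0,0,0,0,-1],[0,0,0,0,-1],[0,0,0,0,-1]]' 40
python3 - <<'E'
from h import *
s=r.grab_frame('scene')
cv2.imwrite('pics/c3.png',cv2.resize(s[210:310,300:430],(780,600),interpolation=2))
E
```

```text
clock: 8.78
tcp_pos: [0.5416, 0.11, 0.0833]
orientation: [0.003, 3.139, 0.001]
contact_force: [0.4, 1.0, 0.1]
grip_width: 0.0511
gripper_force: 0.0
clock: 9.45
tcp_pos: [0.5413, 0.11, 0.0833]
orientation: [0.003, 3.14, 0.001]
contact_force: [-1.7, -2.0, 6.5]
grip_width: 0.0265
gripper_force: 39.1
```

View pics/c3.png

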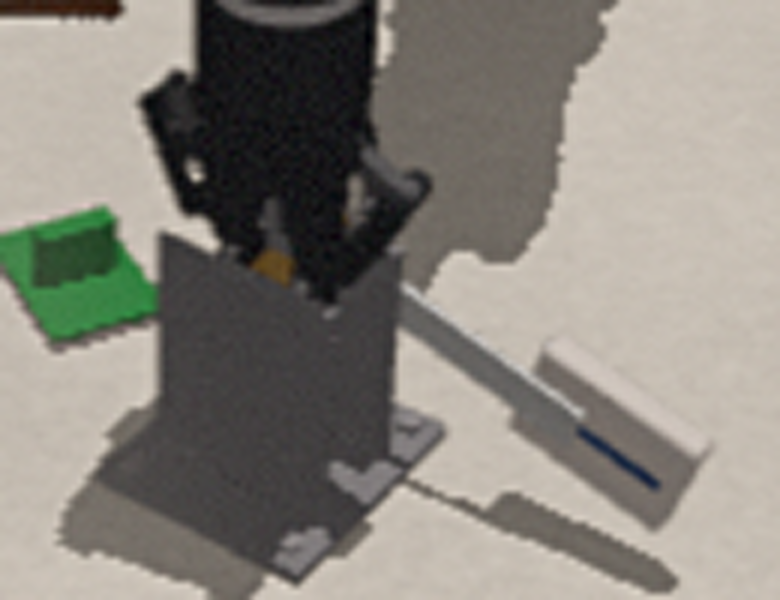

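The crop shows the fingers on the brass head (270,265), but the display arm still droops (display ~610,440): the corners jammed at 26.5 mm. Estimating the angle by projection.

```bash
cat >> h.py <<'E'
O=np.array([.5395,.1085,.100])
def armpt(th,x,y,z,yaw=-.0115):
    c,s=np.cos(th),np.sin(th);p=np.array([x,y*c-z*s,y*s+z*c]);C,S=np.cos(yaw),np.sin(yaw)
    return O+[C*p[0]-S*p[1],S*p[0]+C*p[1],p[2]]
E
python3 - <<'E'
from h import *
for th in(-.4,-.3,-.25,-.2,-.15,-.1,0):
    f=lambda *a:np.round((np.array(proj('scene',armpt(th,*a)))-[300,210])*6).astype(int)
    print(th,f(-.034,.06,.011),f(-.034,.10,.011),f(-.034,.105,-.011),f(-.043,.145,0), f(-.035,.185,.028),f(-.035,.185,-.028))
E
```

```text
-0.4 [436 323] [507 385] [495 420] [589 457] [682 497] [624 563]
-0.3 [438 313] [514 369] [506 407] [602 438] [695 468] [646 544]
-0.25 [439 308] [516 361] [511 401] [608 428] [700 452] [656 534]
-0.2 [440 303] [518 353] [516 394] [613 417] [705 436] [666 522]
-0.15 [441 297] [520 344] [519 386] [617 405] [708 419] [674 510]
-0.1 [441 291] [521 335] [523 378] [620 393] [710 402] [682 497]
0 [440 280] [522 316] [528 361] [625 368] [711 365] [695 468]
```

Angle ≈ -0.25: friction jams the corners. Sliding the pads vertically under a light grip should cancel that friction, so the normal forces square the head up.

```bash
python3 -m crank '[[0,0,-0.01,0,-1],[0,0,-0.01,0,-1],[0,0,-0.01,0,-1],[0,0,-0.01,0,-1],[0,0,-0.01,0,-1],[0,0,0,0,-1]]' 25
```

```text
clock: 10.0
tcp_pos: [0.5428, 0.1099, 0.0759]
orientation: [0.005, 3.137, 0.003]
contact_force: [-7.0, -3.7, 30.1]
grip_width: 0.0237
gripper_force: 25.8
```

```bash
python3 -m crank '[[0,0,0.01,0,-1],[0,0,0.01,0,-1],[0,0,0.01,0,-1],[0,0,0.01,0,-1],[0,0,0.01,0,-1],[0,0,0,0,-1]]'
```

```text
clock: 10.5
tcp_pos: [0.5406, 0.1098, 0.0795]
orientation: [0.003, 3.141, -0.002]
contact_force: [10.5, 0.1, -27.8]
grip_width: 0.0238
gripper_force: 27.2
```

Width is now 23.8 mm, so the pads are flush. I'll relax the vertical strain, firm the grip and check level.

```bash
python3 -m crank '[[0,0,-0.015,0,-1],[0,0,0,0,-1],[0,0,0,0,-1],[0,0,0,0,-1],[0,0,0,0,-1]]' 60
python3 - <<'E'
from h import *
s=r.grab_frame('scene');t=r.grab_frame('top')
cv2.imwrite('pics/c4.png',cv2.resize(s[210:310,300:430],(780,600),interpolation=2))
m=mask(t,(3,120,50),(16,255,255),(380,490,190,300));c=max(cv2.findContours(m,0,1)[0],key=cv2.contourArea)
print(cv2.minAreaRect(np.array([ray('top',*p[0],.014)[:2] for p in c],np.float32)))
E
```

```text
clock: 10.92
tcp_pos: [0.5407, 0.1099, 0.0794]
orientation: [0.003, 3.141, -0.0]
contact_force: [0.8, -2.6, 5.9]
grip_width: 0.0229
gripper_force: 63.8
((0.5304701328277588, -0.2647986114025116), (0.08286955207586288, 0.05517769977450371), 89.3582992553711)
```

View pics/c4.png

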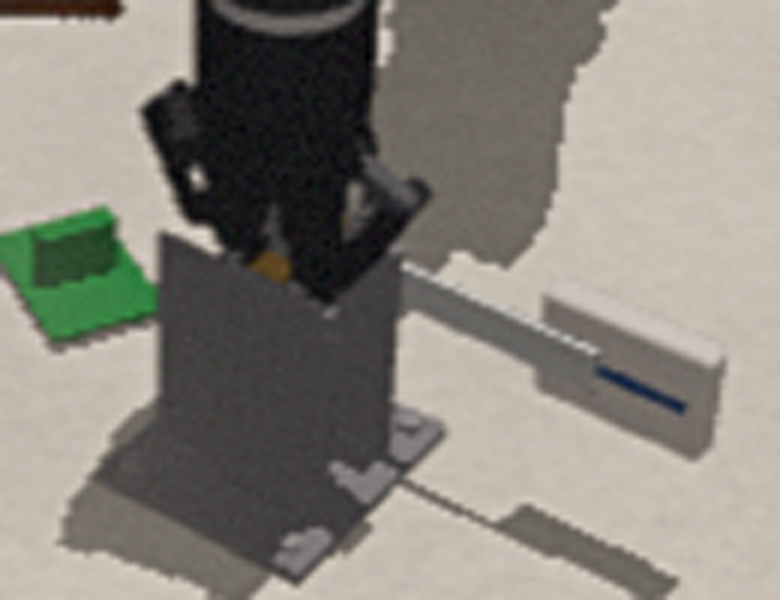

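The picture shows the arm level: the display's right corners at (718,367) and (697,460) match the projection for angle 0 (711,365 and 695,468). The cover is centred in the tray.

```bash
python3 -m crank '[[0,0,0,0,-1],[0,0,0,0,-1],[0,0,0,0,-1]]'; python3 -c "
from bench import r
print(r.hand_in())"
```

```text
clock: 11.27
tcp_pos: [0.5407, 0.1099, 0.0794]
orientation: [0.003, 3.141, -0.0]
contact_force: [-1.2, -2.5, 5.7]
grip_width: 0.0232
gripper_force: 63.8
the job is handed in; nothing more can be done
None
```

I handed the job in at about 11.3 s: the orange cover lies flat in the blue tray, and the gripper holds the bolt head at about 64 N with the display arm level by the last picture; no verdict was returned.

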